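# Open the push-and-turn safety cap of the descaler bottle

## Task

Open the descaler bottle: it is the one with the wide ribbed safety cap, not its neighbour with the slim pouring nozzle. Push the cap down, keep it down while you twist it anticlockwise until it is free, then lift it off and finish still holding it in the gripper, level and still, straight above the bottle and about 8 cm higher than it sat; do not let go of it. Leave the other things on the worktop where they are.

Things in the scene. Friction and masses are not known exactly. Their poses are not given: they have to be found in the camera images.
- safety_cap: the safety cap: white, round, ribbed, 47 mm in diameter (48 over the ribs), 30 mm high, flat top, open below, about 30 g, loose. Origin on its axis half-way up (15 mm below its top); z up. It starts seated on the bottle, origin 141 mm above the worktop, x axis along the bottle's. As it sits it cannot be lifted or turned: two lugs inside its rim are locked under the neck's ledges.
- neck_mouth (a point): the centre of the bottle neck's rim, under the cap, 140 mm above the worktop. A spring-loaded disc here pushes the cap up with 7 N. Pressed 5 mm or more (10 N; it bottoms at 8 mm, 13 N) and kept pressed, the cap turns anticlockwise seen from above: free after 60 degrees, stop at 120 degrees, so turn it 75 to 100. Free, it rises 4 mm by itself and lifts straight off. Clockwise is blocked.
- safety_bottle: the descaler bottle: grey, square, 74 mm wide, clamped in a steel holder 90 mm square, 30 mm high, fixed to the worktop: it cannot move or turn. Origin on the worktop under the holder's middle, on the axis of neck and cap; z up. Its body is 80 mm high; the shoulder slopes in from 35 mm radius there to 16 mm at 97 mm; a 41 mm wide collar on the neck lies 114 to 118 mm up, below the cap.
- nozzle_bottle: the neighbour bottle, to be left alone: the same square bottle and fixed holder, but with a slim 29 mm cap that tapers to a nozzle, top at 152 mm. Origin in the middle of the underside of the holder, on the worktop. Wall cabinets overhang the worktop behind both bottles, from about x = 0.57 m, less than 0.6 m above it: keep the wrist and elbow in front of them.
- timer: bystander: a round cream kitchen timer, 72 mm wide, 60 mm high; origin at its underside
- cup: bystander: a small cream espresso cup with a handle, 64x91 mm, 50 mm high; origin at its underside
- jug: bystander: a white creamer jug with a handle, 67x103 mm, 85 mm high; origin at its underside
- shaker: bystander: a salt shaker, 44 mm wide, 90 mm high; origin at its underside
- spoon: bystander: a steel teaspoon lying flat, 134 mm long; origin at its underside

How it is judged:
By the outcome, as a careful person would: the job done as asked, in the order asked, and still so for the second after the job is handed in, while the arm keeps its last pose, push and grip.
It also fails if it takes over 35 s, if anything falls off the work surface, if the arm or the gripper's body presses on something with over 40 N, if the wrist force passes 120 N, or if a joint passes its speed limit or range.

## Robot

A 6-joint arm with a two-finger parallel gripper is mounted at the origin on a cart in front of the work surface, level with it; the furniture and walls round the work are solid. World frame = base frame: x ahead of the robot, y to its left, z up, the work surface at z = 0. Lengths are in m, angles in rad, forces in N, time in s.
With the tool pointing down it reaches from about 0.3 to 0.875 m from the base axis. Payload 4.2 kg.
Tool frame: the origin (TCP) lies midway between the tips of the shut fingers; the grasp point (between the pads) lies 19 mm behind it; z points along the fingers, y is the line along which they close (so a half turn about z gives the same grasp; the last joint's range is limited). The gripper opens to 85 mm and grips with 20 to 120 N. Pads are 22 mm wide; open, the fingers measure 114 mm over their backs; the gripper's body (76 mm by 85 mm) begins 54 mm behind the grasp point. The pads swing forward as they close: fully open they stand 13 mm farther back than shut.
Start: joints at [-1.196, 0.32, 1.565, -0, 1.257, -0.02], TCP at [0.221, -0.531, 0.231] pointing down, gripper open.
Joint ranges: [-3.11, 3.11], [-0.84, 2.01], [0.21, 2.61], [-1.34, 4.49], [0.05, 2.63], [-2.56, 2.56]. Speed limits (rad/s): [2.57, 2.57, 3.14, 3.14, 3.14, 3.14].

## Interface

Orientations are given as a unit quaternion [w, x, y, z].
In Python, from plant import manip gives the robot as it stands.
- The arm moves only by the tool drive_tool, never from a script. Its argument "increments" is a list of rows, each an object with "delta_rot": the turn, a rotation vector about the tool's x, y, z scaled (see below), a list of three; "linear": the shift along the tool's x, y, z scaled (see below), a list of three; "hand": the opening, from -1 (shut) to 1 (fully open). A call has 1 to 20 rows; each row shifts and turns the commanded pose from where the row before left it, along the tool's axes as they then stand; what a row does not reach is not made up. The controller multiplies each number of a shift by 0.05 m and each number of a turn by 6 degrees. A row lasts 1/10 s, in which the tool goes at most 50 mm and 8.59 degrees, less where a joint would pass 70% of its speed; a pose out of reach is approached as far as the arm can. A call with a number of a shift or a turn outside -1 to 1 is refused whole. A call with a gripper value outside its range is refused whole. The fingers move at their own pace and stop on an object; "force" is the grip in N (left out, the last holds). Time passes only in rows, so rows that do not move let the fingers close. It gives the time, the measured TCP pose, the force, the opening and the grip force at its end, in the units of the state.
- manip.read_state(): the state, without advancing time (a new reading comes with each control period).
- manip.camera(name): name is "side" or "top" or "wrist"; returns the picture (480x640x3 uint8, red, green, blue); there is no depth.
- manip.camera_info(name): a dict with "fx", "fy", "cx", "cy" (pixels), "k1" (the pictures are not rectified: a ray, as slopes to the right and down, at radius r is drawn at 1 + k1 r^2 times it, then the intrinsics apply), "rvec" (rotation vector, rad) and "tvec" (3), from world to camera coordinates, as OpenCV has them. Camera axes: x right, y down, z forward; pixel columns grow to the right and rows downward; lengths in m; the calibration is good to about 2 mm. A picture is of the moment at which its call begins: read the wrist's pose just before it. camera_info takes no time and is no camera call; for the wrist camera it gives the pose at the moment of the call.
- manip.finish_job(): hands the job in; it is judged then, once.
The state is a dict: "t": time; "joint_positions": joint angles; "qvel": joint speeds; "joint_efforts": joint torques, N m; "position": TCP position; "ee_rot": TCP orientation; "contact_force": force on the tool from outside, world axes, zero at the start; "moment": the same for the moment, N m; "finger_gap": finger opening in m; "grip_force": force on a finger pad.
Only numpy, scipy, OpenCV 4.12 (cv2) and the standard library are available. Lean on these libraries where they do the work, as an engineer would, in place of code of your own. Each camera call takes 0.05 s, during which the arm holds its last target. There are 200 camera calls.

## Working session

There is one attempt and no reset: what is moved stays moved. The work goes in short steps, Python scripts to look and compute and a tool call to move; the robot and the scene stay as the last step left them, time stands still between calls to the robot, and variables do not carry over. Pictures are saved under pics/ and viewed, at most 10 in all, crops included, and the job is handed in when it is done.

Besides the shell and the picture viewer there is one more tool, called after "Request:" as name(argument=value, ...), one argument or row to a line, values as JSON. drive_tool: Moves the arm, as the interface text tells. Shifts and turns lie within -1 to 1; 1 stands for 0.05 m of shift or 6 degrees of turn. Its arguments: {"type":"object","properties":{"increments":{"type":"array"},"force":{"type":"number"}},"required":["increments"]}

```bash
mkdir -p pics; cat > h.py <<'E'
import numpy as np, cv2
from scipy.spatial.transform import Rotation as R
from plant import manip
def shot(n,f):
    im=manip.camera(n); cv2.imwrite(f'pics/{f}.png',im[:,:,::-1]); return im
def ray(n,u,v,info=None):
    c=info or manip.camera_info(n)
    d=np.array([(u-c['cx'])/c['fx'],(v-c['cy'])/c['fy']]); s=d.copy()
    for _ in range(20): s=d/(1+c['k1']*(s@s))
    Rm=R.from_rotvec(np.ravel(c['rvec'])).as_matrix(); t=np.ravel(c['tvec'])
    return -Rm.T@t, Rm.T@np.array([s[0],s[1],1.])
def onplane(n,u,v,z,info=None):
    o,d=ray(n,u,v,info); return o+d*(z-o[2])/d[2]
E
python3 - <<'E'
from h import *
for n in('top','side'): shot(n,n+'0'); o,d=ray(n,320,240); print(n,o.round(3),d.round(3))
s=manip.read_state(); print(s)
E
```

```text
top [0.271 0.027 1.164] [ 0.161  0.01  -0.987]
side [0.413 1.062 0.8  ] [ 0.002 -0.841 -0.541]
{'t': 0.1, 'joint_positions': array([-1.19597459e+00,  3.20210072e-01,  1.56556747e+00,  4.98015832e-05,
        1.25741794e+00, -2.00043866e-02]), 'qvel': array([-0.00094949, -0.00015002, -0.00454086, -0.00020595, -0.00067926,
        0.00029388]), 'joint_efforts': array([ 3.77935430e-04, -4.16408229e+01, -2.34703088e+01, -1.63970872e-04,
        4.90983992e-03, -6.57082964e-06]), 'position': array([ 0.22102409, -0.53034805,  0.23057257]), 'ee_rot': array([-7.93014868e-04,  9.80578437e-01,  1.96125688e-01, -1.18123000e-04]), 'contact_force': array([ 0.24014387, -0.27929337,  0.07869983]), 'moment': array([-0.00331442, -0.01574389, -0.04518712]), 'grip_force': 0.0, 'finger_gap': 0.08524219529040973}
```

View pics/top0.png

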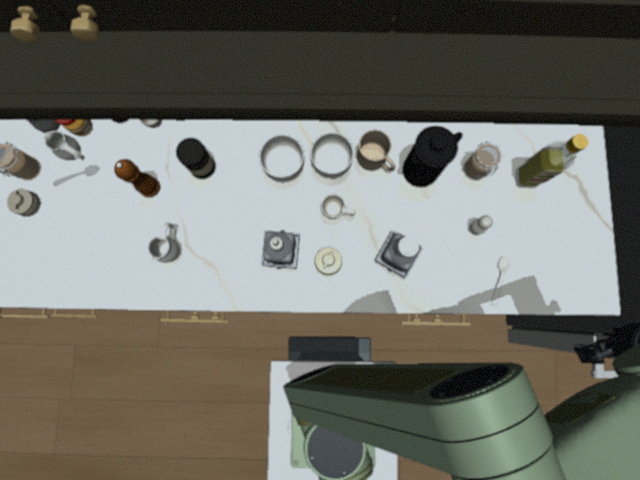

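View pics/side0.png

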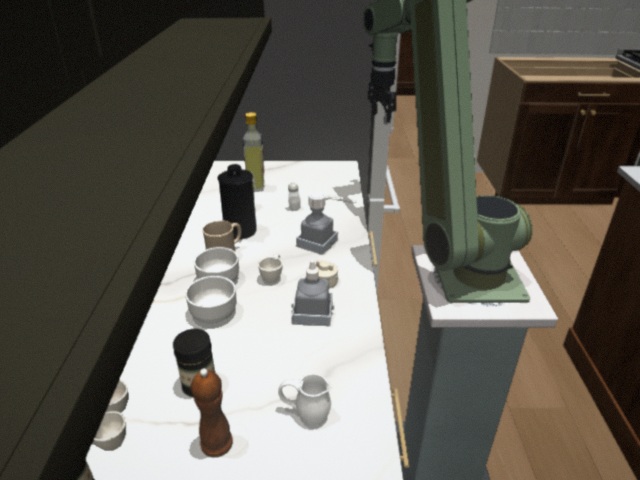

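The top view shows the descaler bottle at about (400,252) with its white cap at (409,245). The nozzle bottle is at (280,249), the timer at (328,261) and the cup at (335,207). In the side view the cap is at about (317,200). Next I'll refine the cap's position.

```bash
python3 - <<'E'
from h import *
print(onplane('top',409,244,.156).round(4))
# side ray: at top of cap centre
for v in (194,200): print(onplane('side',317.5,v,.156).round(4))
t=cv2.imread('pics/top0.png')[205:295,350:450]; s=cv2.imread('pics/side0.png')[180:260,280:350]
a=cv2.resize(t,(500,450),interpolation=2); b=cv2.resize(s,(300,343),interpolation=2); 
o=np.zeros((450,800,3),np.uint8); o[:,:500]=a; o[:343,500:]=b; cv2.imwrite('pics/c.png',o)
E
```

```text
[ 0.4276 -0.1663  0.156 ]
[ 0.4224 -0.1712  0.156 ]
[ 0.4221 -0.1365  0.156 ]
```

View pics/c.png

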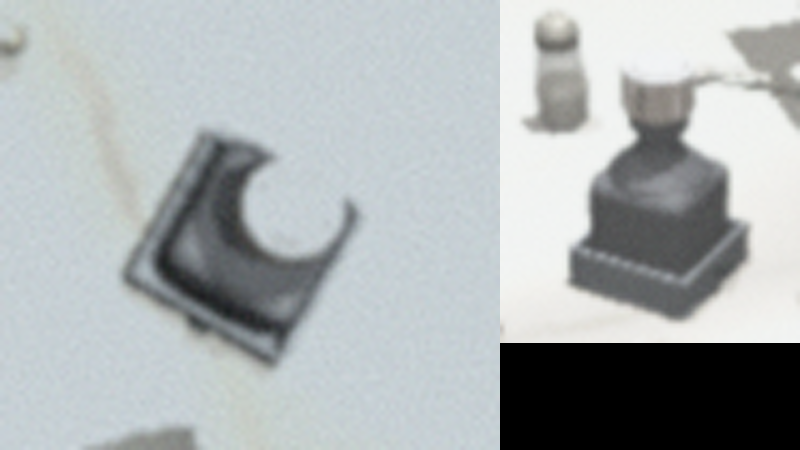

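Request:
drive_tool(
  increments=[
    {"linear": [0.5,-0.4,0],"delta_rot": [0,0,0],"hand": 1},
    {"linear": [0.5,-0.4,0],"delta_rot": [0,0,0],"hand": 1},
    {"linear": [0.5,-0.4,0],"delta_rot": [0,0,0],"hand": 1},
    {"linear": [0.5,-0.4,0],"delta_rot": [0,0,0],"hand": 1},
    {"linear": [0.5,-0.4,0],"delta_rot": [0,0,0],"hand": 1},
    {"linear": [0.5,-0.4,0],"delta_rot": [0,0,0],"hand": 1},
    {"linear": [0.5,-0.4,0],"delta_rot": [0,0,0],"hand": 1},
    {"linear": [0.5,-0.4,0],"delta_rot": [0,0,0],"hand": 1},
    {"linear": [0.5,-0.4,0],"delta_rot": [0,0,0],"hand": 1},
    {"linear": [0.5,-0.4,0],"delta_rot": [0,0,0],"hand": 1},
    {"linear": [0.5,-0.4,0],"delta_rot": [0,0,0],"hand": 1},
    {"linear": [0.5,-0.4,0],"delta_rot": [0,0,0],"hand": 1},
    {"linear": [0.5,-0.4,0],"delta_rot": [0,0,0],"hand": 1},
    {"linear": [0,0,0],"delta_rot": [0,0,0],"hand": 1},
    {"linear": [0,0,0],"delta_rot": [0,0,0],"hand": 1},
  ],
)

```text
t: 1.6
position: [0.421, -0.1654, 0.231]
ee_rot: [0.0, 0.98, 0.197, -0.0]
contact_force: [0.6, -0.2, -0.4]
finger_gap: 0.0855
grip_force: 0.0
```

```bash
python3 - <<'E'
from h import *
s=manip.read_state(); print({k:np.round(v,4) for k,v in s.items()})
c=manip.camera_info('wrist'); print(c); shot('wrist','w1')
for p in ([.422,-.167,.156],[.422,-.167,.03]):
    q=R.from_rotvec(np.ravel(c['rvec'])).as_matrix()@p+np.ravel(c['tvec']); print(q[0]/q[2]*c['fx']+c['cx'],q[1]/q[2]*c['fy']+c['cy'],q[2])
E
```

```text
{'t': np.float64(1.6), 'joint_positions': array([-3.9940e-01,  1.2630e-01,  1.8245e+00, -7.0000e-04,  1.1916e+00,
        7.7500e-01]), 'qvel': array([-0.0295, -0.0009,  0.0007, -0.0036,  0.001 ,  0.0016]), 'joint_efforts': array([ 8.62700e-01, -3.00139e+01, -2.28386e+01,  7.88000e-02,
       -6.30000e-03,  1.71000e-02]), 'position': array([ 0.421 , -0.1654,  0.231 ]), 'ee_rot': array([ 1.000e-04,  9.804e-01,  1.970e-01, -5.000e-04]), 'contact_force': array([ 0.6065, -0.2213, -0.4186]), 'moment': array([-0.0447,  0.0464, -0.0243]), 'grip_force': np.float64(0.0), 'finger_gap': np.float64(0.0855)}
{'fx': 375.4591782944583, 'fy': 375.4591782944583, 'cx': 317.5122892732257, 'cy': 241.07915553995852, 'k1': -0.024486659307545545, 'rvec': array([-2.42571863,  1.61416604,  0.21408502]), 'tvec': array([-0.31509902,  0.27932718,  0.46157451])}
320.8157651325839 251.9794917831929 0.22627452273168105
319.60951204174336 212.64766197197696 0.3478996912765035
```

View pics/w1.png

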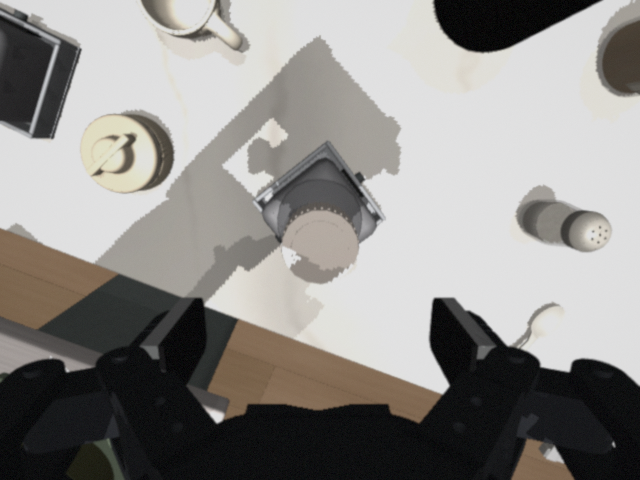

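The wrist view shows the cap's top disc centred near (320,246), with edges at x of about 281 and 358 and y of about 209 and 283.

```bash
python3 - <<'E'
from h import *
for uv in((320,246),(281,246),(358,246),(320,283),(320,209)): print(onplane('wrist',*uv,.156).round(4))
cv2.imwrite('pics/w1c.png',cv2.resize(cv2.imread('pics/w1.png')[190:300,260:380],None,fx=5,fy=5,interpolation=0))
E
```

```text
[ 0.425  -0.1657  0.156 ]
[ 0.416 -0.144  0.156]
[ 0.4338 -0.1867  0.156 ]
[ 0.4032 -0.1748  0.156 ]
[ 0.4458 -0.157   0.156 ]
```

View pics/w1c.png

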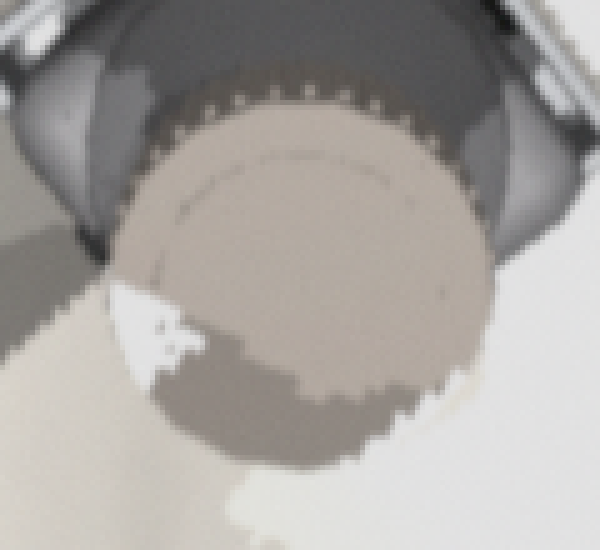

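Request:
drive_tool(
  increments=[
    {"linear": [0.056,0.036,0],"delta_rot": [0,0,0],"hand": 1},
    {"linear": [0,0,0.28],"delta_rot": [0,0,0],"hand": 1},
    {"linear": [0,0,0.28],"delta_rot": [0,0,0],"hand": 1},
    {"linear": [0,0,0.28],"delta_rot": [0,0,0],"hand": 1},
    {"linear": [0,0,0.28],"delta_rot": [0,0,0],"hand": 1},
    {"linear": [0,0,0.28],"delta_rot": [0,0,0],"hand": 1},
    {"linear": [0,0,0.28],"delta_rot": [0,0,0],"hand": 1},
    {"linear": [0,0,0.28],"delta_rot": [0,0,0],"hand": 1},
    {"linear": [0,0,0.28],"delta_rot": [0,0,0],"hand": 1},
    {"linear": [0,0,0],"delta_rot": [0,0,0],"hand": 1},
    {"linear": [0,0,0],"delta_rot": [0,0,0],"hand": 1},
  ],
)

```text
t: 2.75
position: [0.4244, -0.1671, 0.1195]
ee_rot: [0.0, 0.981, 0.195, -0.0]
contact_force: [0.5, -0.9, 0.3]
finger_gap: 0.0855
grip_force: 0.0
```

Request:
drive_tool(
  increments=[
    {"linear": [0,0,0],"delta_rot": [0,0,0],"hand": 0.3},
    {"linear": [0,0,0],"delta_rot": [0,0,0],"hand": 0.25},
    {"linear": [0,0,0],"delta_rot": [0,0,0],"hand": 0.2},
    {"linear": [0,0,0],"delta_rot": [0,0,0],"hand": 0.16},
    {"linear": [0,0,0],"delta_rot": [0,0,0],"hand": 0.16},
  ],
  force=20,
)

```text
t: 3.25
position: [0.4246, -0.1664, 0.1195]
ee_rot: [0.0, 0.981, 0.196, 0.0]
contact_force: [-0.2, 0.1, 0.4]
finger_gap: 0.0497
grip_force: 0.0
```

```bash
python3 - <<'E'
from h import *
s=manip.read_state(); print({k:np.round(v,4) for k,v in s.items()})
shot('wrist','w2')
E
```

```text
{'t': np.float64(3.25), 'joint_positions': array([-3.986e-01,  2.437e-01,  1.991e+00, -1.000e-04,  9.064e-01,
        7.773e-01]), 'qvel': array([-0.0005,  0.0023,  0.0018,  0.0008,  0.0007,  0.0013]), 'joint_efforts': array([-1.89000e-02, -3.27977e+01, -1.88836e+01, -1.10000e-03,
       -2.10000e-03, -1.00000e-04]), 'position': array([ 0.4246, -0.1664,  0.1195]), 'ee_rot': array([2.000e-04, 9.806e-01, 1.962e-01, 2.000e-04]), 'contact_force': array([-0.1985,  0.0729,  0.3508]), 'moment': array([ 0.01  ,  0.0348, -0.027 ]), 'grip_force': np.float64(0.0), 'finger_gap': np.float64(0.0497)}
```

View pics/w2.png

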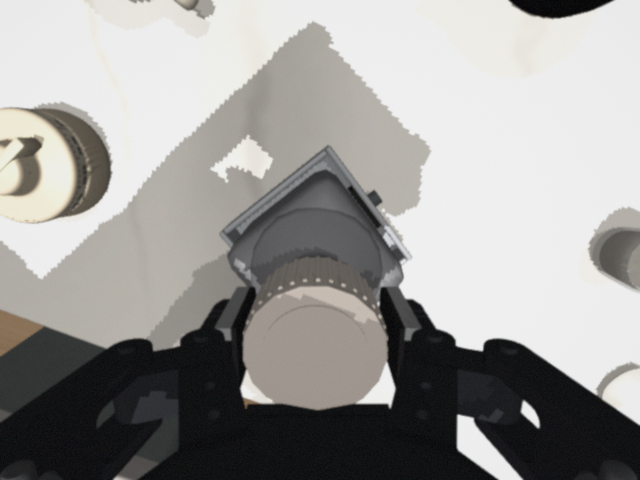

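The wrist view shows the cap between the pads with no contact yet. Its top disc spans x from about 243 to 389 and y from about 287 to 407. I'll check the centring with this closer view.

```bash
python3 - <<'E'
from h import *
for uv in((316,347),(243,347),(389,347),(316,287),(316,407)): print(onplane('wrist',*uv,.156).round(4))
E
```

```text
[ 0.4267 -0.1646  0.156 ]
[ 0.4179 -0.1434  0.156 ]
[ 0.4355 -0.1859  0.156 ]
[ 0.4454 -0.1569  0.156 ]
[ 0.4061 -0.1732  0.156 ]
```

Request:
drive_tool(
  increments=[
    {"linear": [0,0,0],"delta_rot": [0,0,0],"hand": 0},
    {"linear": [0,0,0],"delta_rot": [0,0,0],"hand": -0.3},
    {"linear": [0,0,0],"delta_rot": [0,0,0],"hand": -1},
    {"linear": [0,0,0],"delta_rot": [0,0,0],"hand": -1},
  ],
  force=70,
)

```text
t: 3.7
position: [0.4243, -0.166, 0.1197]
ee_rot: [-0.0, 0.981, 0.196, -0.0]
contact_force: [-2.0, 1.8, 5.4]
finger_gap: 0.0454
grip_force: 70.5
```

Request:
drive_tool(
  increments=[
    {"linear": [0,0,0.05],"delta_rot": [0,0,0],"hand": -1},
    {"linear": [0,0,0.05],"delta_rot": [0,0,0],"hand": -1},
    {"linear": [0,0,0.03],"delta_rot": [0,0,0],"hand": -1},
    {"linear": [0,0,0],"delta_rot": [0,0,0],"hand": -1},
    {"linear": [0,0,0],"delta_rot": [0,0,0],"hand": -1},
  ],
)

```text
t: 4.2
position: [0.4243, -0.166, 0.1137]
ee_rot: [-0.0, 0.981, 0.196, 0.0]
contact_force: [-1.7, 3.7, 9.9]
finger_gap: 0.045
grip_force: 70.8
```

Request:
drive_tool(
  increments=[
    {"linear": [0,0,0.04],"delta_rot": [0,0,0],"hand": -1},
    {"linear": [0,0,0],"delta_rot": [0,0,0],"hand": -1},
    {"linear": [0,0,0],"delta_rot": [0,0,0],"hand": -1},
  ],
)

```text
t: 4.5
position: [0.4243, -0.166, 0.1119]
ee_rot: [-0.0, 0.981, 0.196, 0.0]
contact_force: [-3.2, 4.0, 12.0]
finger_gap: 0.0445
grip_force: 70.9
```

Request:
drive_tool(
  increments=[
    {"linear": [0,0,0],"delta_rot": [0,0,-0.5],"hand": -1},
    {"linear": [0,0,0],"delta_rot": [0,0,-1],"hand": -1},
    {"linear": [0,0,0],"delta_rot": [0,0,-1],"hand": -1},
  ],
)

```text
t: 4.8
position: [0.4245, -0.1657, 0.112]
ee_rot: [-0.0, 0.946, 0.324, 0.0]
contact_force: [-3.3, 4.5, 10.8]
finger_gap: 0.0453
grip_force: 70.9
```

```bash
python3 - <<'E'
from h import *
s=manip.read_state(); print({k:np.round(s[k],3) for k in('position','ee_rot','contact_force','moment','joint_positions','finger_gap')})
E
```

```text
{'position': array([ 0.424, -0.166,  0.112]), 'ee_rot': array([-0.   ,  0.946,  0.324,  0.   ]), 'contact_force': array([-3.268,  4.522, 10.761]), 'moment': array([ 0.735,  0.469, -0.07 ]), 'joint_positions': array([-3.980e-01,  2.530e-01,  2.001e+00,  2.000e-03,  8.870e-01,
        5.120e-01]), 'finger_gap': np.float64(0.045)}
```

Request:
drive_tool(
  increments=[
    {"linear": [0,0,0.01],"delta_rot": [0,0,-1],"hand": -1},
    {"linear": [0,0,0.01],"delta_rot": [0,0,-1],"hand": -1},
    {"linear": [0,0,0],"delta_rot": [0,0,-1],"hand": -1},
    {"linear": [0,0,0],"delta_rot": [0,0,-1],"hand": -1},
    {"linear": [0,0,0],"delta_rot": [0,0,-1],"hand": -1},
    {"linear": [0,0,0],"delta_rot": [0,0,-1],"hand": -1},
    {"linear": [0,0,0],"delta_rot": [0,0,-1],"hand": -1},
    {"linear": [0,0,0],"delta_rot": [0,0,-1],"hand": -1},
    {"linear": [0,0,0],"delta_rot": [0,0,-1],"hand": -1},
    {"linear": [0,0,0],"delta_rot": [0,0,-1],"hand": -1},
    {"linear": [0,0,0],"delta_rot": [0,0,-1],"hand": -1},
    {"linear": [0,0,0],"delta_rot": [0,0,-1],"hand": -1},
    {"linear": [0,0,0],"delta_rot": [0,0,0],"hand": -1},
    {"linear": [0,0,0],"delta_rot": [0,0,0],"hand": -1},
  ],
)

```text
t: 6.2
position: [0.4244, -0.1658, 0.1116]
ee_rot: [0.0, 0.576, 0.817, 0.0]
contact_force: [-4.6, 5.7, 17.0]
finger_gap: 0.0453
grip_force: 71.7
```

```bash
python3 - <<'E'
from h import *
s=manip.read_state(); print({k:np.round(s[k],3) for k in('position','ee_rot','contact_force','moment','joint_positions','finger_gap')})
shot('wrist','w3')
E
```

```text
{'position': array([ 0.424, -0.166,  0.112]), 'ee_rot': array([0.   , 0.576, 0.817, 0.   ]), 'contact_force': array([-4.567,  5.699, 17.004]), 'moment': array([0.787, 0.761, 0.147]), 'joint_positions': array([-3.980e-01,  2.530e-01,  2.002e+00,  1.000e-03,  8.860e-01,
       -7.420e-01]), 'finger_gap': np.float64(0.045)}
```

View pics/w3.png

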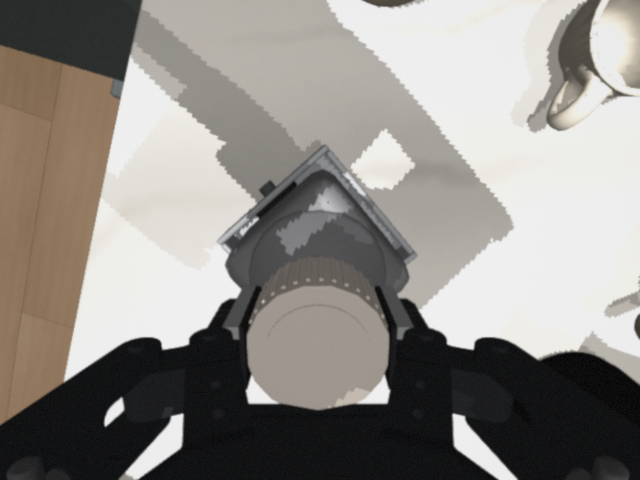

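The holder now appears rotated by a quarter turn in the wrist view, and the cap is still between the pads at about (318,347). Now a gentle test lift.

Request:
drive_tool(
  increments=[
    {"linear": [0,0,-0.05],"delta_rot": [0,0,0],"hand": -1},
    {"linear": [0,0,-0.06],"delta_rot": [0,0,0],"hand": -1},
    {"linear": [0,0,-0.06],"delta_rot": [0,0,0],"hand": -1},
    {"linear": [0,0,-0.06],"delta_rot": [0,0,0],"hand": -1},
    {"linear": [0,0,-0.06],"delta_rot": [0,0,0],"hand": -1},
    {"linear": [0,0,0],"delta_rot": [0,0,0],"hand": -1},
  ],
)

```text
t: 6.85
position: [0.4239, -0.1662, 0.1242]
ee_rot: [-0.0, 0.576, 0.817, -0.0]
contact_force: [-1.3, 2.1, 1.5]
finger_gap: 0.0447
grip_force: 71.6
```

The cap isn't resisting, so it's free. Lifting to the final height.

Request:
drive_tool(
  increments=[
    {"linear": [0,0,-0.05],"delta_rot": [0,0,0],"hand": -1},
    {"linear": [0,0,-0.1],"delta_rot": [0,0,0],"hand": -1},
    {"linear": [0,0,-0.15],"delta_rot": [0,0,0],"hand": -1},
    {"linear": [0,0,-0.2],"delta_rot": [0,0,0],"hand": -1},
    {"linear": [0,0,-0.2],"delta_rot": [0,0,0],"hand": -1},
    {"linear": [0,0,-0.2],"delta_rot": [0,0,0],"hand": -1},
    {"linear": [0,0,-0.2],"delta_rot": [0,0,0],"hand": -1},
    {"linear": [0,0,-0.2],"delta_rot": [0,0,0],"hand": -1},
    {"linear": [0,0,-0.15],"delta_rot": [0,0,0],"hand": -1},
    {"linear": [0,0,-0.06],"delta_rot": [0,0,0],"hand": -1},
    {"linear": [0,0,0],"delta_rot": [0,0,0],"hand": -1},
    {"linear": [0,0,0],"delta_rot": [0,0,0],"hand": -1},
    {"linear": [0,0,0],"delta_rot": [0,0,0],"hand": -1},
    {"linear": [0,0,0],"delta_rot": [0,0,0],"hand": -1},
  ],
)

```text
t: 8.25
position: [0.4242, -0.1663, 0.1994]
ee_rot: [-0.0, 0.576, 0.817, -0.0]
contact_force: [0.2, 0.3, -1.5]
finger_gap: 0.045
grip_force: 71.6
```

```bash
python3 - <<'E'
from h import *
a=shot('wrist','w4'); b=shot('side','s4'); 
o=np.zeros((480,800,3),np.uint8); o[:360,:480]=cv2.resize(a,(480,360)); o[:320,480:]=cv2.resize(b[140:260,260:380],(320,320),interpolation=2)
cv2.imwrite('pics/f.png',o[:,:,::-1])
E
```

```text
(no output)
```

View pics/f.png

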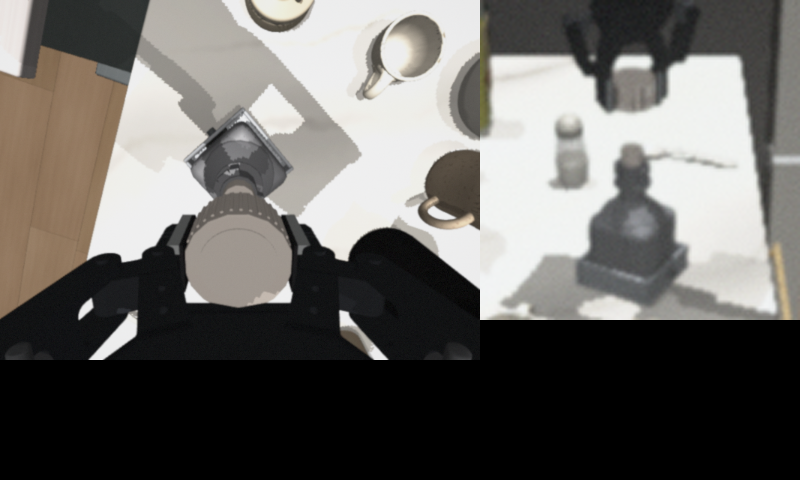

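The cap is off and held level above the open neck, which shows in the side crop at about (632,155) with the cap at (635,90). The neighbouring objects have not moved.

```bash
python3 -c "
from plant import manip
print(manip.finish_job())"
```

```text
the job is handed in; nothing more can be done
None
```

The descaler cap was pressed down, twisted about 87° anticlockwise and lifted off; the gripper still holds it level, straight above the bottle and about 8 cm higher than it sat, and the job is handed in.

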